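# Slide the bean canister along the upstand into its keeper

### The arm

A 6-joint arm with a two-finger parallel gripper is mounted at the origin on the work surface. World frame = base frame: x ahead of the robot, y to its left, z up, the work surface at z = 0. Lengths are in m, angles in rad, forces in N, time in s.
With the tool pointing down it reaches from about 0.375 to 0.9 m from the base axis. Payload 3.1 kg.
Tool frame: the origin (TCP) lies between the finger pads; the fingertips stand robot.tip_extent ahead of it and the grasp point (between the pads) lies 3 mm ahead of it (robot.tip_extent is the distance from the TCP to the fingertips, in m); z points along the fingers, x is the direction in which the jaws open and shut, and the axes are right-handed (so a half turn about z gives the same grasp; the last joint's range is limited). The gripper opens to 87 mm and grips with 3 to 60 N. Pads are 19 mm wide; open, the fingers measure 117 mm over their backs; the gripper's body (75 mm by 190 mm) begins 51 mm behind the grasp point.
Start: joints at [0.969, 0.527, 1.433, -0, 1.181, -0.178], TCP at [0.257, 0.57, 0.245] pointing down, gripper open.
Joint ranges: [-3.08, 3.08], [-0.75, 2.2], [0.22, 2.44], [-1.43, 4.57], [0, 2.65], [-2.85, 2.85]. Speed limits (rad/s): [2.79, 2.79, 3.14, 3.14, 3.14, 3.14].

### API

Orientations are given as a unit quaternion [x, y, z, w].
In Python, from rig import robot, cams gives the robot as it stands.
- The arm moves only by the tool carry_out, never from a script. Its argument "steps" is a list of rows, each a list of 3 entries, a list of its own where there are three numbers: the shift along the world's x, y, z in cm, then the turn about the world's z in degrees, then the closure, from 0 (fully open) to 1 (shut). In form: [[[dx, dy, dz], spin, fingers], ...]. A call has 1 to 10 rows; each row shifts and turns the pose as measured when the row begins; what a row does not reach is not made up. A row lasts 1/10 s, in which the tool goes at most 50 mm and 8.59 degrees, less where a joint would pass 70% of its speed; a pose out of reach is approached as far as the arm can. A call with a gripper value outside its range is refused whole. The fingers move at their own pace and stop on an object; "squeeze" is the grip in N (left out, the last holds). Time passes only in rows, so rows that do not move let the fingers close. It gives the time, the measured TCP pose, the force and the opening at its end, in the units of the state.
- robot.get_obs(): the state, without advancing time (a new reading comes with each control period).
- cams.camera(name): name is "scene" or "top"; returns a dict with "pixels" (384x512x3 uint8, red, green, blue), "fx", "fy", "cx", "cy" (pixels), "eye" and "rotation" of the camera in the world. Camera axes: x right, y up, looking along -z (the intrinsics and any distortion apply to the point x, -y, -z); pixel columns grow to the right and rows downward; lengths in m; the calibration is good to about 2 mm. A picture is of the moment at which its call begins. There is no depth.
- robot.hand_in(): hands the job in, once; it reports no verdict.
The state is a dict: "time": time; "q": joint angles; "joint_velocities": joint speeds; "joint_torque": joint torques, N m; "position": TCP position; "tool_rot": TCP orientation; "ft_force": force on the tool from outside, world axes, zero at the start; "moment": the same for the moment, N m; "grip_width": finger opening in m.
Only numpy, scipy, OpenCV 4.12 (cv2) and the standard library are available. Lean on these libraries where they do the work, as an engineer would, in place of code of your own. Each camera call takes 0.05 s, during which the arm holds its last target. There are 200 camera calls.

### The job

Park the full bean canister in its place at the left end of the upstand (the robot's left, where the keeper arm and the stop are): push it straight back from where it stands until it touches the low white upstand, then slide it along the upstand, upright and touching the wood all the way, past the sprung keeper arm until it rests in contact with the rubber-tipped stop screw, and leave it there. The stop is set by hand and nobody has measured where it stands today, so feel for it, and push the brittle stoneware gently, never with more than 25 N. Leave the milk jug, the cezve and the two cups where they are.

Things in the scene. Friction and masses are not known exactly. Their poses are not given: they have to be found in the camera images.
- canister: Squat round stoneware canister, flat cork lid, full of beans: 100 mm diameter (too wide to grip), 86 mm high, about 0.5 to 0.8 kg. Origin: centre of its underside, z up. It starts 25 to 55 mm clear of the upstand. Sliding it over the bare ledge takes 1 to 4 N; rubbing along the upstand adds to that. Meet it slowly: a knock at 0.1 m/s can pass 20 N.
- upstand: Straight low white-painted board fixed on the ledge, 45 mm high, 20 mm thick. Origin: on the ledge at the foot of the face towards the robot. x points through the board away from the robot, y left along it, the way the canister must travel. The face is the plane x = 0, from y = -422 to +98 mm; a canister touching it has its axis at x = -50 mm. Parked, the canister's axis lies at y = -14 to +14 mm.
- nose (a point): Nylon nose, 18 mm diameter, 28 to 56 mm above the ledge, at the end of the sprung wire keeper arm on the robot's side of the lane; at rest about (-93, -28) mm in the upstand's frame. The passing canister swings it out towards the robot: they meet with the canister at y = -69 mm, it adds 2 to 5 N to the push until y = -28 mm, then closes in behind. It does not pull the canister home.
- cheek: White-painted wooden end cheek square to the upstand at its left end, 150 mm along x, 18 mm thick, 62 mm high; origin on the ledge under its centre, axes as the upstand's. It carries the stop screw, which points to -y, 42 mm above the ledge and 50 mm from the upstand's face. (The keeper arm, a bent wire of 6 mm, 42 mm above the ledge, is hinged on it at (-105, +72) mm in the upstand's frame.)
- bore (a point): Point on the near face of the cheek where the stop screw comes out. The round rubber pad on the screw's tip (26 mm diameter) has its face 15 to 43 mm in front of this point, towards -y, depending on how the screw is set; that setting is not measured. The pad is firm: it gives 1 mm for 10 N, at most 2 mm.
- jug: Bystander: stainless steel milk jug, 78 mm diameter, 88 mm high, on the ledge to the right of the canister. Origin: centre of its underside.
- cezve: Bystander: cream enamel cezve, 84 mm diameter, 64 mm high, with a long wooden handle along its -x that reaches 157 mm from its centre and 87 mm up. Origin: centre of its underside.
- cup_a: Bystander: stoneware cup without handle, 76 mm diameter, 68 mm high. Origin: centre of its underside.
- cup_b: Bystander: the second stoneware cup, the same as the first. Origin: centre of its underside.
There are look-alikes about, which are no part of the job. Leave any blue look-alike of the canister alone.

How it is judged:
By the outcome, as a careful person would: the job done as asked, in the order asked, and still so for the second after the job is handed in, with the robot touching nothing.
It also fails if it takes over 72 s, if anything falls off the work surface, if the arm or the gripper's body presses on something with over 40 N, if the wrist force passes 120 N, or if a joint passes its speed limit or range.

## Working session

There is one attempt and no reset: what is moved stays moved. The work goes in short steps, Python scripts to look and compute and a tool call to move; the robot and the scene stay as the last step left them, time stands still between calls to the robot, and variables do not carry over. Pictures are saved under pics/ and viewed, about 8 in all and at most 12, crops included, and the job is handed in when it is done.

Besides the shell and the picture viewer there is one more tool, called in YAML: its name, and indented under it one key for each argument. carry_out: Moves the arm, as the interface text tells. Its arguments: {"type":"object","properties":{"steps":{"type":"array"},"squeeze":{"type":"number"}},"required":["steps"]}

```bash
mkdir -p pics
cat > h.py <<'E'
import numpy as np, cv2
from rig import robot, cams
def ray(c,u,v):
    d=np.array([(u-c['cx'])/c['fx'],-(v-c['cy'])/c['fy'],-1.]); return np.array(c['rotation'])@d
def onz(c,u,v,z):
    d=ray(c,u,v); e=np.array(c['eye']); return e+d*(z-e[2])/d[2]
def proj(c,p):
    q=np.array(c['rotation']).T@(np.array(p)-np.array(c['eye'])); return c['cx']+c['fx']*q[0]/-q[2], c['cy']-c['fy']*q[1]/-q[2]
E
python3 - <<'E'
from h import *
ims=[]
for n in('scene','top'):
    c=cams.camera(n); cv2.imwrite(f'pics/{n}0.png',cv2.resize(c['pixels'][:,:,::-1],(800,600),interpolation=cv2.INTER_CUBIC)); print({k:v for k,v in c.items() if k!='pixels'})
print(robot.get_obs(), robot.tip_extent)
E
```

```text
{'fx': 377.5107918085061, 'fy': 377.5107918085061, 'cx': 255.3177087134856, 'cy': 188.1634903204166, 'eye': array([ 1.26514063, -0.24903681,  0.52620936]), 'rotation': array([0.38311066, 0.27753548, 0.51815358, 0.71254273])}
{'fx': 498.083278813176, 'fy': 498.083278813176, 'cx': 243.16833426752902, 'cy': 193.01580910803096, 'eye': array([ 0.31600359, -0.01414658,  1.44794502]), 'rotation': array([ 0.06100593, -0.06532988, -0.69926133,  0.70925586])}
{'time': 0.1, 'q': array([ 9.68480121e-01,  5.28370338e-01,  1.43378441e+00,  2.44067529e-05,
        1.18144103e+00, -1.78503842e-01]), 'joint_velocities': array([ 0.00149255, -0.00289014, -0.00451097, -0.00195978, -0.00026456,
       -0.00185542]), 'joint_torque': array([ 6.74668718e-04, -4.40980089e+01, -1.77150840e+01,  6.35480694e-02,
        5.33067423e-02, -3.62884464e-05]), 'position': array([0.25662917, 0.5691888 , 0.24366797]), 'tool_rot': array([ 8.40013559e-01,  5.42564482e-01, -9.28787548e-04,  3.74982781e-04]), 'ft_force': array([ 0.03690406,  0.01898655, -0.04338171]), 'moment': array([-0.03402346, -0.00194662, -0.00841725]), 'grip_width': 0.08718589355755324} 0.022
```

View pics/scene0.png

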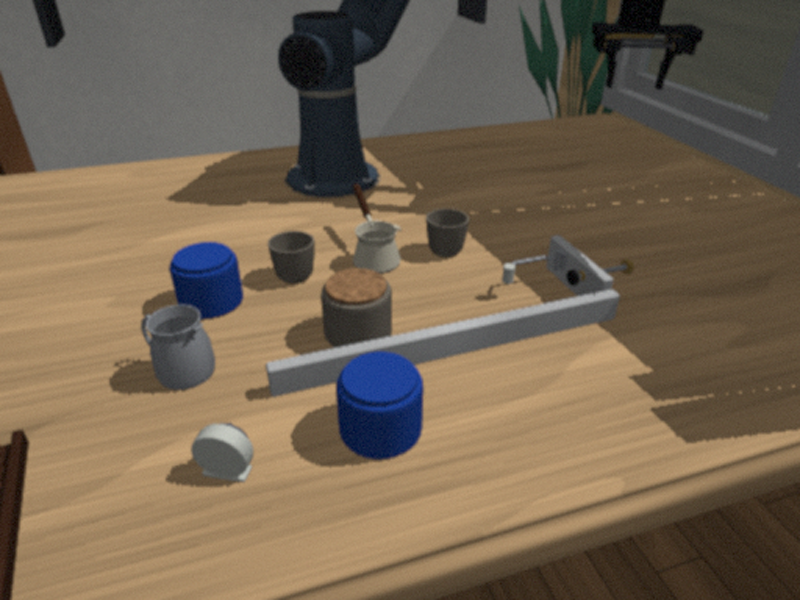

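View pics/top0.png

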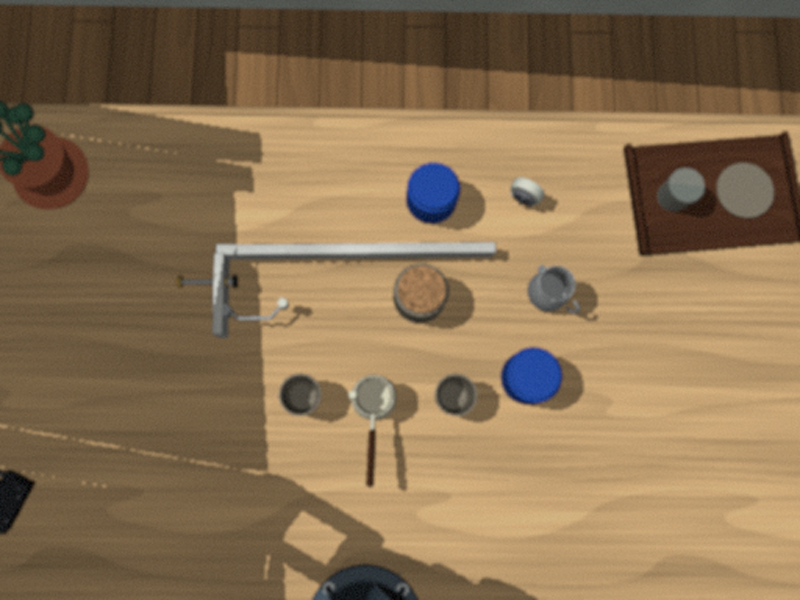

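The scene shows one cork-lidded stoneware canister (top view px 421,291). Two blue look-alikes stand at (433,193) and (532,376). The upstand runs from (217,250) to (495,248), with the cheek at (220,290) and the keeper nose at (283,303). Next I take an enlarged crop.

```bash
sed -i 's/^import numpy.*/&\nfrom scipy.spatial.transform import Rotation as R/; s/^def onz/_cam=cams.camera\ndef cam(n):\n    c=dict(_cam(n)); c["rotation"]=R.from_quat(c["rotation"]).as_matrix(); return c\n&/' h.py
python3 - <<'E'
from h import *
c=cam('top'); im=c['pixels'][:,:,::-1]
cv2.imwrite('pics/top1.png',cv2.resize(im[145:275,130:330],(800,520),interpolation=cv2.INTER_CUBIC))
k=1.5625
for n,u,v,z in [('can lid',421,289,.086),('up L',217,247,.045),('up R',495,246,.045),('nose',283,303,.056),('jug',552,287,.088),('cupL',300,393,.068),('cez',374,395,.064),('handleend',370,485,.087),('cupR',456,393,.068),('bluefar',434,187,.086),('bluenear',532,372,.086)]:
    print(n,onz(c,u/k,v/k,z).round(3))
E
```

```text
can lid [ 0.586 -0.094  0.086]
up L [0.668 0.282 0.045]
up R [ 0.678 -0.233  0.045]
nose [0.563 0.155 0.056]
jug [ 0.593 -0.328  0.088]
cupL [0.4   0.118 0.068]
cez [ 0.398 -0.013  0.064]
handleend [ 0.244 -0.008  0.087]
cupR [ 0.404 -0.157  0.068]
bluefar [ 0.777 -0.117  0.086]
bluenear [ 0.441 -0.289  0.086]
```

View pics/top1.png

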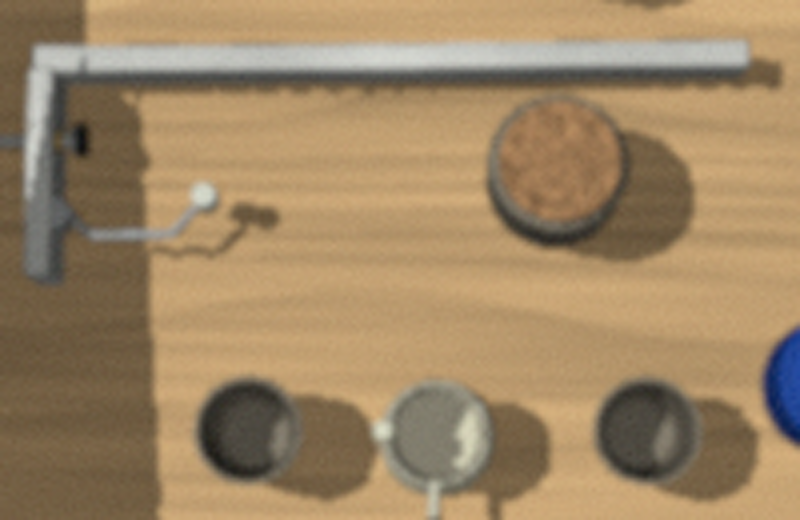

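The crop shows the cork lid centred at (560,160) and the upstand's top edges from (60,74) to (748,67). The nose is at (203,195), the pad face near x=88 at row 140, and the cheek edge near x=57.

Run:
```python
from h import *
c=cam('top')
P=lambda x,y,z: onz(c,130+x/4-.4,145+y/4-.4,z)
L=P(60,73.5,.045);Rr=P(748,68,.045);L2=P(36,44,.045);R2=P(748,40,.045)
print('near',L.round(4),Rr.round(4),'far',L2.round(4),R2.round(4))
y=(L-Rr);y/=np.linalg.norm(y);y[2]=0; x=np.array([y[1],-y[0],0]); print('yaw deg',np.degrees(np.arctan2(y[1],y[0]))-90)
y2=L2-R2; print('far yaw',np.degrees(np.arctan2(y2[1],y2[0]))-90)
print('O from right end', O:=Rr+y*.422)
for n,p in dict(can=P(560,160,.086),nose=P(203,195,.056),pad=P(88,140,.042),cheek1=P(57,140,.062),cheek_end=P(26,278,.062)).items():
    print(n,p.round(4),'up:',((p-O)@x).round(4),((p-O)@y).round(4))
c=cam('scene');im=c['pixels'][:,:,::-1]
cv2.imwrite('pics/s1.png',cv2.resize(im[140:260,160:410],(800,384),interpolation=cv2.INTER_CUBIC))
```

```text
near [0.6537 0.265  0.045 ] [ 0.6655 -0.2326  0.045 ] far [0.6754 0.2834 0.045 ] [ 0.6864 -0.2329  0.045 ]
yaw deg 1.3494196722011509
far yaw 1.2168142231335395
O from right end [0.65552526 0.18926868 0.045     ]
can [ 0.5873 -0.0942  0.086 ] up: -0.0749 -0.2818
nose [0.5642 0.1572 0.056 ] up: -0.0921 -0.0299
pad [0.6056 0.2431 0.042 ] up: -0.0486 0.0549
cheek1 [0.6012 0.2614 0.062 ] up: -0.0526 0.0733
cheek_end [0.5022 0.2782 0.062 ] up: -0.1512 0.0925
```

View pics/s1.png

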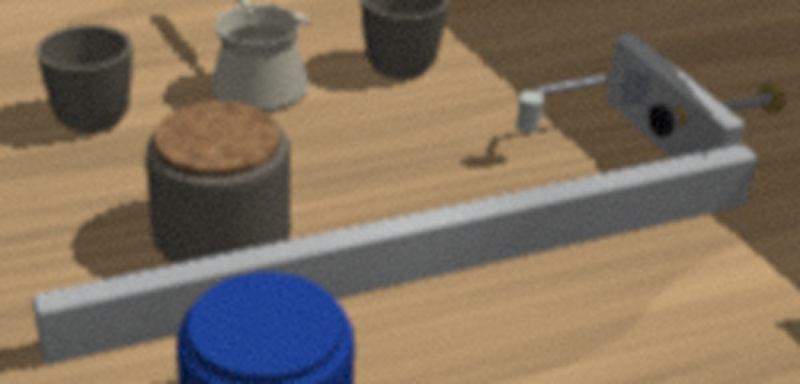

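The upstand frame comes out as O≈(0.6555, 0.189) with yaw +1.3°. The canister is about 25 mm clear of the face, and the scene view confirms it is the grey, cork-lidded one at (220,180). I travel high with the fingers shut to the robot side of the canister.

carry_out:
  steps:
    - [[1.55, -4.15, 0], 2.6, 1]
    - [[1.55, -4.15, 0], 2.6, 1]
    - [[1.55, -4.15, 0], 2.6, 1]
    - [[1.55, -4.15, 0], 2.6, 1]
    - [[1.55, -4.15, 0], 2.6, 1]
    - [[1.55, -4.15, 0], 2.6, 1]
    - [[1.55, -4.15, 0], 2.6, 1]
    - [[1.55, -4.15, 0], 2.6, 1]
    - [[1.55, -4.15, 0], 2.6, 1]
    - [[1.55, -4.15, 0], 2.2, 1]
  squeeze: 20

```text
time: 1.25
position: [0.4137, 0.1453, 0.2444]
tool_rot: [0.688, 0.726, 0.003, -0.0]
ft_force: [1.1, -0.0, 0.0]
grip_width: 0.0147
```

carry_out:
  steps:
    - [[1.3, -3.5, 0], 0, 1]
    - [[1.3, -3.5, 0], 0, 1]
    - [[1.3, -3.5, 0], 0, 1]
    - [[1.3, -3.5, 0], 0, 1]
    - [[1.3, -3.5, 0], 0, 1]
    - [[1.3, -3.5, 0], 0, 1]
    - [[0.6, -1.5, 0], 0, 1]
    - [[0, 0, 0], 0, 1]

```text
time: 2.05
position: [0.5025, -0.0954, 0.2455]
tool_rot: [0.691, 0.723, 0.005, 0.002]
ft_force: [-0.0, 1.1, -0.9]
grip_width: 0.0006
```

carry_out:
  steps:
    - [[0, 0, -4], -1.2, 1]
    - [[0, 0, -4], 0, 1]
    - [[0, 0, -4], 0, 1]
    - [[0, 0, -3.5], 0, 1]
    - [[0, 0, -2.5], 0, 1]
    - [[0, 0, -1], 0, 1]
    - [[0, 0, 0], 0, 1]

```text
time: 2.75
position: [0.4996, -0.0853, 0.0526]
tool_rot: [0.697, 0.717, 0.006, 0.002]
ft_force: [-1.0, -0.1, 0.3]
grip_width: 0.0006
```

Run:
```python
from h import *
c=cam('scene');im=c['pixels'][:,:,::-1]
cv2.imwrite('pics/s2.png',cv2.resize(im[100:260,130:410],(800,457),interpolation=cv2.INTER_CUBIC))
print(robot.get_obs())
```

```text
{'time': 2.8, 'q': array([-0.39587703,  0.69030294,  1.87655334,  0.01950011,  0.56586669,
       -2.01154012]), 'joint_velocities': array([-0.00851976, -0.03150118, -0.01704488, -0.00377214,  0.00340419,
       -0.00382658]), 'joint_torque': array([-3.32388924e-01, -3.92717671e+01, -6.88111514e+00, -3.28610383e-02,
       -1.10944652e-01, -4.32087313e-05]), 'position': array([ 0.49985492, -0.08539391,  0.05335003]), 'tool_rot': array([0.69695959, 0.71707737, 0.00650472, 0.00224998]), 'ft_force': array([-0.60017816,  0.28727024,  1.09960379]), 'moment': array([0.05700791, 0.04493378, 0.01587374]), 'grip_width': -0.00011462001877420057}
```

View pics/s2.png

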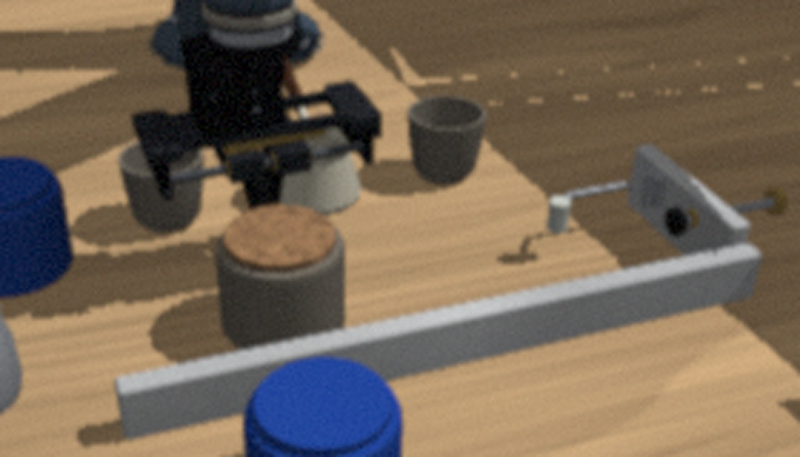

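The gripper is between the cups and the canister, clear of everything. It drifted 1 cm in y, so I correct that and then approach slowly.

carry_out:
  steps:
    - [[0, -0.5, -0.1], 0, 1]
    - [[0, -0.5, 0], 0, 1]
    - [[0.4, 0, 0], 0, 1]
    - [[0.4, 0, 0], 0, 1]
    - [[0.4, 0, 0], 0, 1]
    - [[0.2, 0, 0], 0, 1]
    - [[0, 0, 0], 0, 1]

```text
time: 3.5
position: [0.5192, -0.0975, 0.0581]
tool_rot: [0.697, 0.717, 0.009, 0.008]
ft_force: [-0.1, -0.2, -0.1]
grip_width: 0.0003
```

carry_out:
  steps:
    - [[0.2, 0.05, -0.2], 0, 1]
    - [[0.2, 0.05, -0.2], 0, 1]
    - [[0.2, 0.05, -0.2], 0, 1]
    - [[0.2, 0.05, -0.2], 0, 1]

```text
time: 3.9
position: [0.5268, -0.0949, 0.0493]
tool_rot: [0.697, 0.717, 0.008, 0.007]
ft_force: [-3.3, -1.1, 1.1]
grip_width: 0.0003
```

```bash
python3 -c "
from h import *
print(robot.get_obs())"
```

```text
{'time': 3.9, 'q': array([-0.3927982 ,  0.71407577,  1.81338271,  0.01839425,  0.59504938,
       -2.00757208]), 'joint_velocities': array([ 0.0240586 ,  0.05719824, -0.02894118, -0.01164534,  0.02335901,
        0.02484181]), 'joint_torque': array([ 5.09456601e-01, -4.14831126e+01, -8.68242502e+00,  2.53528738e-01,
       -7.86925927e-01, -2.22633171e-03]), 'position': array([ 0.52676731, -0.09494136,  0.04928008]), 'tool_rot': array([0.69679477, 0.71718804, 0.00832879, 0.00700058]), 'ft_force': array([-3.2751154 , -1.1012595 ,  1.07294244]), 'moment': array([-0.02170947,  0.55259895, -0.00334719]), 'grip_width': 0.000299854599587285}
```

Contact came at about 3 N, where predicted. I keep pushing straight back, and the wall is expected at TCP x≈0.552.

carry_out:
  steps:
    - [[0.3, 0, -0.03], 0, 1]
    - [[0.3, 0, -0.03], 0, 1]
    - [[0.3, 0, -0.03], 0, 1]
    - [[0.3, 0, -0.03], 0, 1]
    - [[0.2, 0, -0.03], 0, 1]

```text
time: 4.4
position: [0.5364, -0.0931, 0.0463]
tool_rot: [0.696, 0.718, 0.005, 0.001]
ft_force: [-3.5, -0.3, 1.5]
grip_width: 0.0006
```

carry_out:
  steps:
    - [[0.3, -0.02, 0.05], 0, 1]
    - [[0.3, -0.02, 0.05], 0, 1]
    - [[0.3, -0.02, 0.05], 0, 1]
    - [[0.2, 0, 0.05], 0, 1]
    - [[0.2, 0, 0.05], 0, 1]

```text
time: 4.9
position: [0.5509, -0.0937, 0.0482]
tool_rot: [0.697, 0.718, 0.006, 0.001]
ft_force: [-2.5, -0.3, -1.2]
grip_width: 0.0006
```

carry_out:
  steps:
    - [[0.15, 0, 0], 0, 1]
    - [[0.15, 0, 0], 0, 1]

```text
time: 5.1
position: [0.5536, -0.0936, 0.0482]
tool_rot: [0.696, 0.718, 0.005, 0.0]
ft_force: [-5.3, -3.1, 3.0]
grip_width: 0.0003
```

carry_out:
  steps:
    - [[0.15, 0, 0], 0, 1]
    - [[0.1, 0, 0], 0, 1]

```text
time: 5.3
position: [0.5536, -0.0936, 0.0483]
tool_rot: [0.696, 0.718, 0.003, -0.002]
ft_force: [-4.4, -1.0, 1.6]
grip_width: 0.0005
```

carry_out:
  steps:
    - [[0.3, 0, 0], 0, 1]

```text
time: 5.4
position: [0.5537, -0.0933, 0.0482]
tool_rot: [0.696, 0.718, 0.001, -0.005]
ft_force: [-11.4, -2.2, 4.9]
grip_width: 0.0004
```

Run:
```python
from h import *
print(robot.get_obs()['position'],robot.get_obs()['ft_force'])
c=cam('top'); im=c['pixels'][:,:,::-1]
cv2.imwrite('pics/top2.png',cv2.resize(im[145:225,220:320],(800,640),interpolation=cv2.INTER_CUBIC)[:600])
```

```text
[ 0.55365943 -0.09328186  0.04822868] [-11.36544173  -2.18525471   4.94242513]
```

View pics/top2.png

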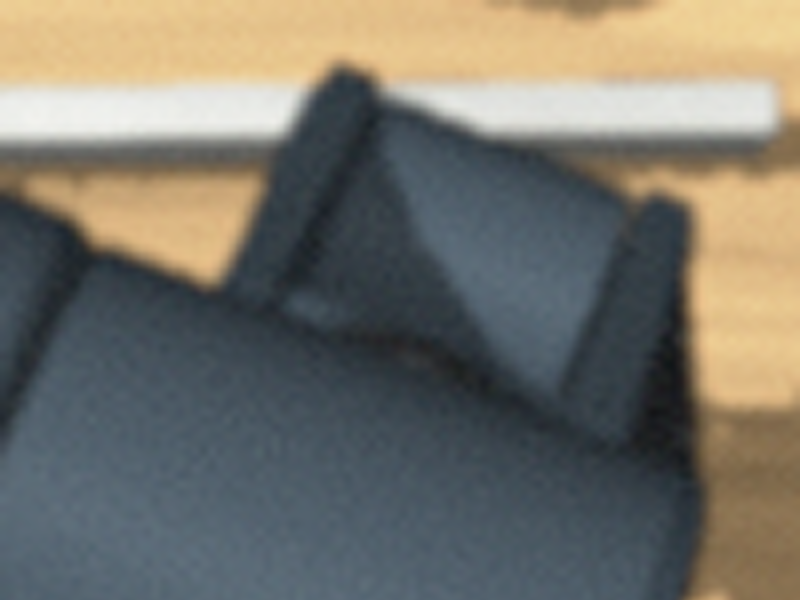

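The top view is blocked by the arm. The TCP has stalled at x=0.5536 while the force rose to 11 N, so the canister is on the upstand. I back off and go round to its right side, turning the fingers.

carry_out:
  steps:
    - [[-1, 0, 0], 0, 1]
    - [[-1.5, 0, 0], 0, 1]
    - [[-1.5, -1.5, 0], -3, 1]
    - [[0, -3, 0], -5, 1]
    - [[0, -3, 0], -5, 1]
    - [[0, -1.5, 0], -3, 1]
    - [[0, 0, 0], 0, 1]

```text
time: 6.15
position: [0.5214, -0.1893, 0.0516]
tool_rot: [0.792, 0.61, 0.008, 0.009]
ft_force: [-0.1, 0.1, -0.2]
grip_width: 0.0004
```

carry_out:
  steps:
    - [[2.5, 0, 0], 0, 1]
    - [[2.5, 0, 0], 0, 1]
    - [[1.5, 0, 0], 0, 1]
    - [[0.3, 0, 0], 0, 1]
    - [[0, 0, 0], 0, 1]

```text
time: 6.65
position: [0.5933, -0.1871, 0.0529]
tool_rot: [0.791, 0.611, 0.01, 0.012]
ft_force: [0.2, -0.5, 0.2]
grip_width: 0.0004
```

Run:
```python
from h import *
c=cam('scene');im=c['pixels'][:,:,::-1]
cv2.imwrite('pics/s3.png',cv2.resize(im[120:260,100:400],(800,373),interpolation=cv2.INTER_CUBIC))
```

```text
(no output)
```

View pics/s3.png

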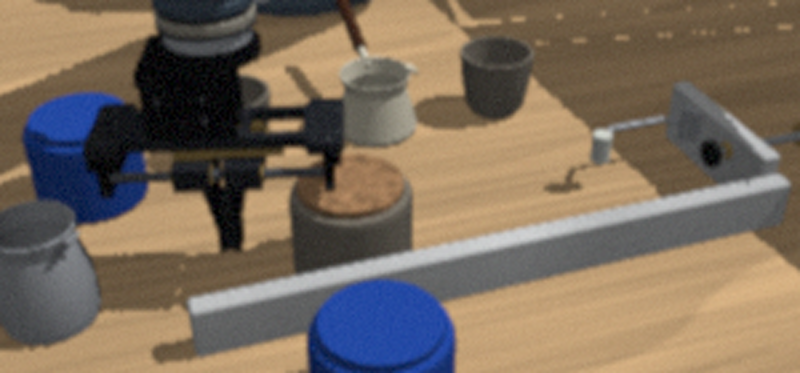

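The fingers are right of the canister and left of the jug, and the canister stands at the upstand. I approach in +y slowly.

carry_out:
  steps:
    - [[0, 0.6, -0.15], 0, 1]
    - [[0, 0.6, -0.15], 0, 1]
    - [[0, 0.5, -0.05], 0, 1]
    - [[0, 0.2, -0.05], 0, 1]
    - [[0, 0.2, -0.05], 0, 1]

```text
time: 7.2
position: [0.5893, -0.1627, 0.0477]
tool_rot: [0.791, 0.611, 0.009, 0.009]
ft_force: [-0.7, -0.5, -0.2]
grip_width: 0.0006
```

carry_out:
  steps:
    - [[0.2, 0.15, 0.05], 0, 1]
    - [[0.2, 0.15, 0.05], 0, 1]
    - [[0.05, 0.2, 0], 0, 1]
    - [[0, 0.2, 0], 0, 1]

```text
time: 7.6
position: [0.5944, -0.1555, 0.0488]
tool_rot: [0.791, 0.611, 0.009, 0.009]
ft_force: [-1.1, -0.1, -0.4]
grip_width: 0.0005
```

carry_out:
  steps:
    - [[0, 0.2, 0], 0, 1]
    - [[0, 0.2, 0], 0, 1]
    - [[0, 0.2, 0], 0, 1]

```text
time: 7.9
position: [0.594, -0.1505, 0.0488]
tool_rot: [0.791, 0.612, 0.008, 0.01]
ft_force: [-2.0, -3.3, -0.5]
grip_width: 0.0004
```

carry_out:
  steps:
    - [[0, 0.3, 0], 0, 1]
    - [[0, 0.3, 0], 0, 1]
    - [[0, 0.4, 0], 0, 1]
    - [[0, 0.4, 0], 0, 1]
    - [[0, 0.4, 0], 0, 1]
    - [[0, 0.4, 0], 0, 1]

```text
time: 8.5
position: [0.5918, -0.1284, 0.0488]
tool_rot: [0.791, 0.612, 0.006, 0.009]
ft_force: [-2.9, -5.0, 1.4]
grip_width: 0.0004
```

carry_out:
  steps:
    - [[0.03, 0.4, 0], 0, 1]
    - [[0.03, 0.4, 0], 0, 1]
    - [[0.03, 0.4, 0], 0, 1]
    - [[0.03, 0.4, 0], 0, 1]
    - [[0.03, 0.4, 0], 0, 1]
    - [[0.03, 0.4, 0], 0, 1]
    - [[0.03, 0.4, 0], 0, 1]
    - [[0.03, 0.4, 0], 0, 1]
    - [[0.03, 0.4, 0], 0, 1]
    - [[0.03, 0.4, 0], 0, 1]

```text
time: 9.5
position: [0.5893, -0.0837, 0.0488]
tool_rot: [0.79, 0.613, 0.002, 0.005]
ft_force: [-3.3, -5.0, 1.8]
grip_width: 0.0002
```

carry_out:
  steps:
    - [[0.1, 0.4, 0], 0, 1]
    - [[0.1, 0.4, 0], 0, 1]
    - [[0.1, 0.4, 0], 0, 1]
    - [[0.1, 0.4, 0], 0, 1]
    - [[0.1, 0.4, 0], 0, 1]
    - [[0.1, 0.4, 0], 0, 1]
    - [[0.1, 0.4, 0], 0, 1]
    - [[0.1, 0.4, 0], 0, 1]
    - [[0.1, 0.4, 0], 0, 1]
    - [[0.1, 0.4, 0], 0, 1]

```text
time: 10.5
position: [0.588, -0.0395, 0.0491]
tool_rot: [0.788, 0.615, -0.008, -0.002]
ft_force: [-3.5, -5.3, 1.5]
grip_width: 0.0005
```

carry_out:
  steps:
    - [[0.16, 0.4, 0], 0, 1]
    - [[0.16, 0.4, 0], 0, 1]
    - [[0.16, 0.4, 0], 0, 1]
    - [[0.16, 0.4, 0], 0, 1]
    - [[0.16, 0.4, 0], 0, 1]
    - [[0.16, 0.4, 0], 0, 1]
    - [[0.16, 0.4, 0], 0, 1]
    - [[0.16, 0.4, 0], 0, 1]
    - [[0.16, 0.4, 0], 0, 1]
    - [[0.16, 0.4, 0], 0, 1]

```text
time: 11.5
position: [0.5887, 0.004, 0.0493]
tool_rot: [0.786, 0.618, -0.021, -0.012]
ft_force: [-3.5, -4.9, 2.7]
grip_width: 0.0003
```

Run:
```python
from h import *
c=cam('scene');im=c['pixels'][:,:,::-1]
cv2.imwrite('pics/s4.png',cv2.resize(im[110:260,160:410],(800,480),interpolation=cv2.INTER_CUBIC))
```

```text
(no output)
```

View pics/s4.png

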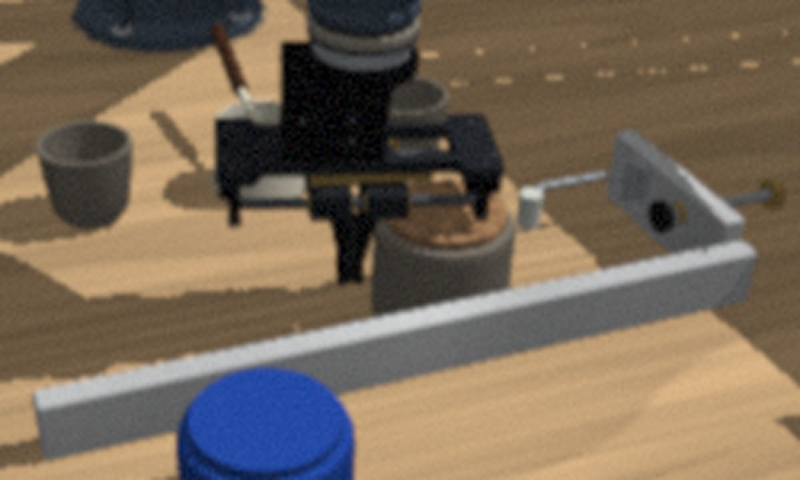

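Run:
```python
from h import *
o=robot.get_obs(); M=R.from_quat(o['tool_rot']).as_matrix(); print(M.round(3)); print(o['moment'],o['ft_force'])
for s in (-1,1):
  for w in (-1,1): print(s,w,(o['position']+M@[s*.095,w*.0375,-.048]).round(3))
```

```text
[[ 0.235  0.971 -0.048]
 [ 0.972 -0.236 -0.006]
 [-0.018 -0.045 -0.999]]
[-0.36980817  0.37018536  0.03354451] [-2.76250128 -2.479692    1.90887416]
-1 -1 [ 0.533 -0.078  0.101]
-1 1 [ 0.605 -0.096  0.097]
1 -1 [0.577 0.106 0.097]
1 1 [0.65  0.089 0.094]
```

carry_out:
  steps:
    - [[0.03, 0.4, 0.08], 0, 1]
    - [[0.03, 0.4, 0.08], 0, 1]
    - [[0.03, 0.4, 0.08], 0, 1]
    - [[0.03, 0.4, 0.08], 0, 1]
    - [[0.03, 0.4, 0.05], 0, 1]
    - [[0.03, 0.4, 0.03], 0, 1]
    - [[0.03, 0.4, 0.03], 0, 1]
    - [[0.03, 0.4, 0], 0, 1]

```text
time: 12.35
position: [0.5885, 0.0406, 0.0529]
tool_rot: [0.785, 0.618, -0.023, -0.015]
ft_force: [-2.7, -3.4, 0.2]
grip_width: 0.0003
```

carry_out:
  steps:
    - [[0, 0.35, 0], 0, 1]
    - [[0, 0.35, 0], 0, 1]
    - [[0, 0.3, 0], 0, 1]
    - [[0, 0.25, 0], 0, 1]
    - [[0, 0.25, 0], 0, 1]
    - [[0, 0.25, 0], 0, 1]

```text
time: 12.95
position: [0.5875, 0.0591, 0.053]
tool_rot: [0.785, 0.619, -0.025, -0.015]
ft_force: [-3.2, -7.2, 2.2]
grip_width: 0.0007
```

carry_out:
  steps:
    - [[0.02, 0.3, 0], 0, 1]
    - [[0.02, 0.3, 0], 0, 1]
    - [[0.02, 0.3, 0], 0, 1]
    - [[0.02, 0.3, 0], 0, 1]
    - [[0.02, 0.3, 0], 0, 1]

```text
time: 13.45
position: [0.5863, 0.0705, 0.0533]
tool_rot: [0.784, 0.619, -0.029, -0.014]
ft_force: [-3.4, -5.7, 1.5]
grip_width: 0.0003
```

carry_out:
  steps:
    - [[0.03, 0.4, 0], 0, 1]
    - [[0.03, 0.4, 0], 0, 1]
    - [[0.03, 0.4, 0], 0, 1]
    - [[0.03, 0.4, 0], 0, 1]
    - [[0.03, 0.4, 0], 0, 1]
    - [[0.03, 0.4, 0], 0, 1]

```text
time: 14.05
position: [0.5829, 0.091, 0.0532]
tool_rot: [0.784, 0.62, -0.036, -0.015]
ft_force: [-4.8, -6.1, 2.0]
grip_width: 0.0003
```

Run:
```python
from h import *
o=robot.get_obs(); print(o['position'],o['ft_force'])
c=cam('scene');im=c['pixels'][:,:,::-1]
cv2.imwrite('pics/s5.png',cv2.resize(im[130:240,240:415],(800,503),interpolation=cv2.INTER_CUBIC))
```

```text
[0.58292508 0.09096245 0.05323574] [-4.83915497 -6.05968541  1.96727217]
```

View pics/s5.png

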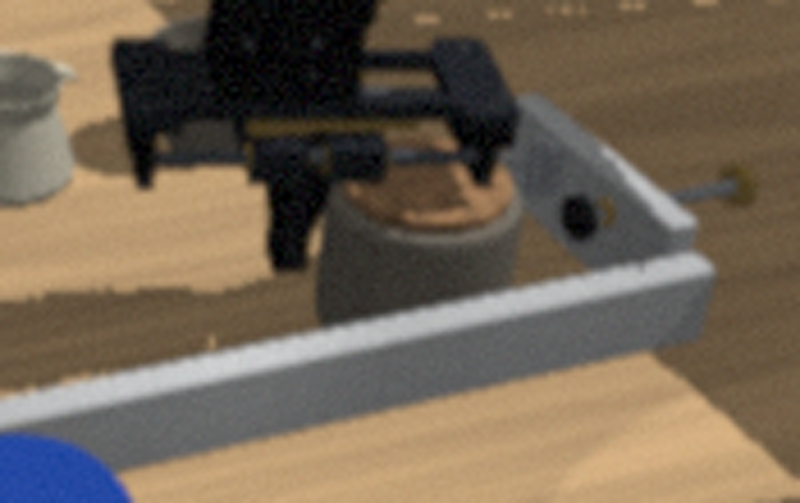

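carry_out:
  steps:
    - [[0.1, 0.4, 0], 0, 1]
    - [[0.1, 0.4, 0], 0, 1]
    - [[0.1, 0.4, 0], 0, 1]
    - [[0.1, 0.3, 0], 0, 1]

```text
time: 14.5
position: [0.5802, 0.1041, 0.0534]
tool_rot: [0.783, 0.62, -0.044, -0.018]
ft_force: [-5.2, -7.1, 2.6]
grip_width: 0.0003
```

The finger has been slipping towards −x. I back off, straighten the push angle and re-centre.

carry_out:
  steps:
    - [[0, -1.0, 0], 0, 1]
    - [[0, -0.8, 0], 3, 1]
    - [[0.7, 0, 0], 3, 1]
    - [[0.7, 0, 0], 3, 1]
    - [[0.3, 0, 0], 0, 1]
    - [[0, 0, 0], 0, 1]

```text
time: 15.1
position: [0.6056, 0.0882, 0.0549]
tool_rot: [0.732, 0.68, -0.036, -0.012]
ft_force: [0.4, -0.6, 0.6]
grip_width: 0.0003
```

Run:
```python
from h import *
o=robot.get_obs(); print(o['position'],o['tool_rot'],o['ft_force'])
c=cam('scene');im=c['pixels'][:,:,::-1]
cv2.imwrite('pics/s6.png',cv2.resize(im[130:240,240:415],(800,503),interpolation=cv2.INTER_CUBIC))
```

```text
[0.60560823 0.08818382 0.0549215 ] [ 0.7321766   0.68009116 -0.03550787 -0.01151666] [ 0.41331129 -0.59262355  0.55863204]
```

View pics/s6.png

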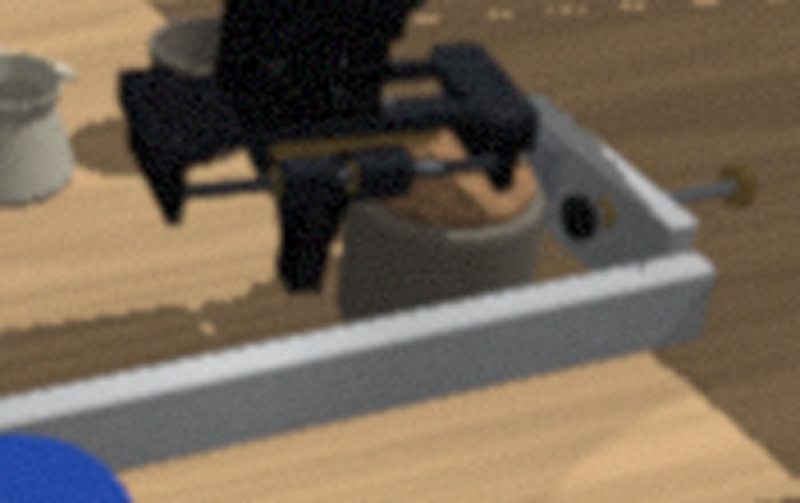

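The canister stayed in place, with its right edge at (542,210) and the pad at (578,215). I re-engage and feel for the stop.

carry_out:
  steps:
    - [[-0.3, 0.3, -0.1], 0, 1]
    - [[-0.3, 0.2, 0], 0, 1]
    - [[0, 0.2, 0], 0, 1]
    - [[0, 0.2, 0], 0, 1]

```text
time: 15.55
position: [0.5978, 0.0981, 0.0537]
tool_rot: [0.733, 0.679, -0.036, -0.012]
ft_force: [0.6, 0.2, -0.2]
grip_width: 0.0005
```

carry_out:
  steps:
    - [[0.05, 0.2, 0], 0, 1]
    - [[0.05, 0.2, 0], 0, 1]
    - [[0.05, 0.2, 0], 0, 1]
    - [[0.05, 0.2, 0], 0, 1]

```text
time: 15.95
position: [0.5975, 0.104, 0.0536]
tool_rot: [0.732, 0.68, -0.04, -0.012]
ft_force: [-1.7, -5.4, 1.3]
grip_width: 0.0003
```

carry_out:
  steps:
    - [[0.03, 0.3, 0], 0, 1]
    - [[0.03, 0.3, 0], 0, 1]
    - [[0.03, 0.3, 0], 0, 1]
    - [[0.03, 0.3, 0], 0, 1]

```text
time: 16.35
position: [0.5969, 0.1133, 0.0538]
tool_rot: [0.732, 0.68, -0.043, -0.013]
ft_force: [-1.2, -4.6, 1.0]
grip_width: 0.0007
```

carry_out:
  steps:
    - [[0.03, 0.25, 0], 0, 1]
    - [[0.03, 0.25, 0], 0, 1]
    - [[0.03, 0.25, 0], 0, 1]

```text
time: 16.65
position: [0.5968, 0.1206, 0.0538]
tool_rot: [0.732, 0.68, -0.045, -0.013]
ft_force: [-2.9, -4.4, 2.1]
grip_width: 0.0003
```

carry_out:
  steps:
    - [[0.03, 0.2, 0], 0, 1]
    - [[0.03, 0.2, 0], 0, 1]
    - [[0.03, 0.2, 0], 0, 1]

```text
time: 16.95
position: [0.5971, 0.127, 0.0538]
tool_rot: [0.731, 0.68, -0.045, -0.013]
ft_force: [-2.7, -4.9, 1.7]
grip_width: 0.0004
```

carry_out:
  steps:
    - [[0.02, 0.2, 0], 0, 1]
    - [[0.02, 0.2, 0], 0, 1]

```text
time: 17.15
position: [0.5973, 0.1309, 0.0538]
tool_rot: [0.731, 0.68, -0.046, -0.013]
ft_force: [-3.1, -10.3, 3.4]
grip_width: 0.0005
```

carry_out:
  steps:
    - [[0, 0.15, 0], 0, 1]
    - [[0, 0.15, 0], 0, 1]

```text
time: 17.35
position: [0.5973, 0.131, 0.054]
tool_rot: [0.73, 0.681, -0.048, -0.011]
ft_force: [-3.2, -10.5, 2.3]
grip_width: 0.0005
```

It stalled at y=0.131 at about 10 N, which is where the pad was seen. I retreat gently, straight back along −y, then up.

carry_out:
  steps:
    - [[0, -0.1, 0], 0, 1]
    - [[0, -0.2, 0], 0, 1]
    - [[0, -0.5, 0], 0, 1]
    - [[0, -1.5, 0], 0, 1]
    - [[0, -2, 0.5], 0, 1]
    - [[0, 0, 3], 0, 1]
    - [[0, 0, 4], 0, 1]
    - [[0, -2, 4], 0, 1]
    - [[-2, -4, 2], 0, 1]
    - [[-2, -4, 2], 0, 1]

```text
time: 18.35
position: [0.5607, -0.0131, 0.21]
tool_rot: [0.729, 0.683, -0.043, -0.011]
ft_force: [0.9, 0.1, 0.7]
grip_width: 0.0003
```

carry_out:
  steps:
    - [[-2, -4, 2], 0, 1]
    - [[-2, -4, 0], 0, 1]
    - [[-2, -4, 0], 0, 1]
    - [[-1, -3, 0], 0, 1]
    - [[0, 0, 0], 0, 1]

```text
time: 18.85
position: [0.4886, -0.176, 0.2363]
tool_rot: [0.731, 0.681, -0.04, -0.004]
ft_force: [-0.1, 0.6, 0.3]
grip_width: 0.0002
```

Run:
```python
from h import *
a=cam('top')['pixels'][:,:,::-1][145:225,130:230]; b=cam('scene')['pixels'][:,:,::-1][130:230,280:405]
cv2.imwrite('pics/f.png',np.hstack([cv2.resize(a,(400,320),interpolation=cv2.INTER_CUBIC),cv2.resize(b,(400,320),interpolation=cv2.INTER_CUBIC)]))
```

```text
(no output)
```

View pics/f.png

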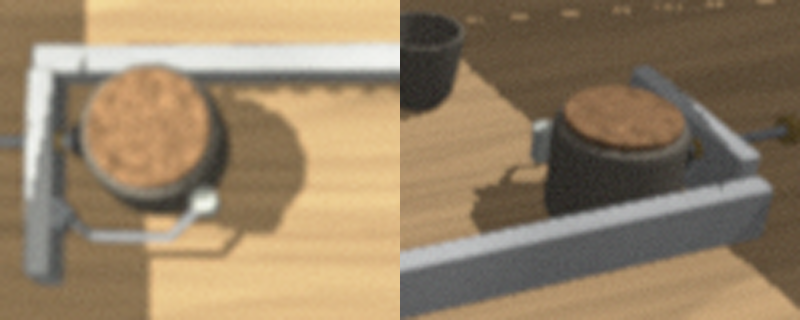

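The canister's lid is at (148,126) in the top crop, touching the dark pad at (75,140), with the nose closed in at (204,200). I check this against the frame and for any drift.

Run:
```python
from h import *
c=cam('top'); O=np.array([.6555,.1893]); y=np.array([-.0225,.9997]); x=np.array([.9997,.0225])
p=onz(c,130+148/4-.4,145+126/4-.4,.086)[:2]; print('can up', ((p-O)@x).round(4),((p-O)@y).round(4))
k=1.5625
new=c['pixels'][:,:,::-1]; old=cv2.imread('pics/top0.png'); new8=cv2.resize(new,(800,600),interpolation=cv2.INTER_CUBIC)
cv2.imwrite('pics/cmp.png',np.vstack([old[240:500,200:640],new8[240:500,200:640]]))
```

```text
can up -0.0482 0.0054
```

View pics/cmp.png

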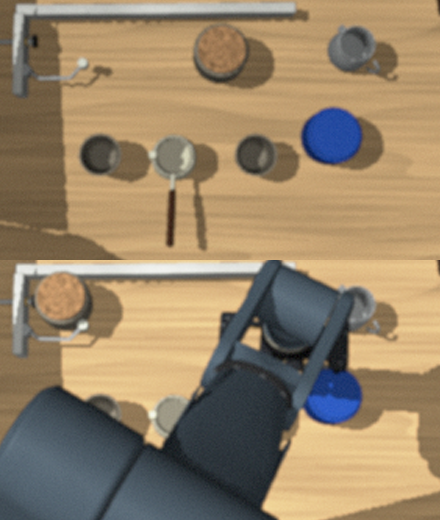

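The canister measures at (−48, +5) mm in the upstand's frame, touching the wood and the pad at about +55 mm. The bystanders I can see haven't moved, so I hand in.

```bash
python3 -c "
from h import *
print(robot.hand_in(), robot.get_obs()['time'])"
```

```text
the job is handed in; nothing more can be done
the job is handed in; nothing more can be done
```

The canister is parked at the left end of the upstand, resting against the stop, and I handed the job in at about 19 s with the arm raised clear of everything.

- **Push back:** I pushed it straight back until it stalled against the upstand. The stall was confirmed by the force rising to about 11 N with no movement, the highest reading during the whole job.
- **Slide:** I slid it left past the keeper arm, and readings were mostly 4 to 9 N. Near the keeper nose the finger slipped about 8 mm, so I backed off, re-centred it and carried on. In the picture taken then, the canister was still in the lane, but that view couldn't show whether it was still touching the wood.
- **Stop:** It stalled again at about 11 N. That was where the pad had been seen in the first pictures. I then retreated gently.

**Final position:** the camera puts the canister's axis at about (−48, +5) mm in the upstand's frame. Touching the wood would be −50 mm, and the calibration is good to about 2 mm. It is upright and touching the pad, with the nose closed in behind it.

**Not fully checked:**
- In the last top picture the arm hid the right-hand cup and parts of the left-hand cup, the cezve and the jug. The visible parts had not moved, and no unexpected force was read near them.
- Forces were read at the end of each move, so a brief peak in between could have been missed.
- The tool slowly tilted to about 5° during the slide, with no visible effect.

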